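Close the draught shield of the balance for a weighing

ROBOT

A 7-joint arm with a two-finger parallel gripper is mounted at the origin on a cart in front of the work surface, level with it; the furniture and walls round the work are solid. World frame = base frame: x ahead of the robot, y to its left, z up, the work surface at z = 0. Lengths are in m, angles in rad, forces in N, time in s.
With the tool pointing down it reaches from about 0.4 to 0.875 m from the base axis. Payload 6.5 kg.
Tool frame: the origin (TCP) lies at the centre of the arm's flange, where the gripper is bolted on; the fingertips stand 166 mm ahead of it and the grasp point (between the pads) lies 147 mm ahead of it; z points along the fingers, y is the line along which they close (so a half turn about z gives the same grasp; the last joint's range is limited). The gripper opens to 88 mm and grips with 3 to 60 N. Pads are 18 mm wide; open, the fingers measure 123 mm over their backs; the gripper's body (75 mm by 187 mm) begins 45 mm behind the grasp point.
Start: joints at [-1.266, 0.536, -0.004, 1.538, 0.003, 1.067, -0.071], TCP at [0.236, 0.606, 0.405] pointing down, gripper open.
Joint ranges: [-2.7, 2.7], [-0.37, 2.16], [-1.27, 1.26], [0.24, 2.4], [-1.31, 4.45], [0.19, 1.91], [-2.76, 2.76]. Speed limits (rad/s): [2.39, 2.39, 3.14, 3.14, 3.14, 3.14, 3.14].

INTERFACE

Orientations are given as [roll, pitch, yaw] about the fixed x, y, z axes, in that order (R = Rz(yaw) Ry(pitch) Rx(roll)).
In Python, from bench import manip, cams gives the robot as it stands.
- The arm moves only by the shell command python3 -m creep 'ROWS' [OPENING]. ROWS is JSON, a list of rows, each an object of numbers: "dx", "dy", "dz": the shift along the tool's x, y, z in mm; "ax", "ay", "az": the turn, a rotation vector about the tool's x, y, z in rad. In form: [{"dx": .., "dy": .., "dz": .., "ax": .., "ay": .., "az": ..}, ...]. A call has 1 to 8 rows; each row shifts and turns the commanded pose from where the row before left it, along the tool's axes as they then stand; what a row does not reach is not made up. A row lasts 1/10 s, in which the tool goes at most 50 mm and 8.59 degrees, less where a joint would pass 70% of its speed; a pose out of reach is approached as far as the arm can. A call with a gripper value outside its range is refused whole. OPENING is the opening, from 0 (shut) to 1 (fully open), set as the call begins (- or left out, the last holds). The fingers move at their own pace and stop on an object; the grip force is fixed at half the most. Time passes only in rows, so rows that do not move let the fingers close. It gives the time, the measured TCP pose, the force, the opening and the grip force at its end, in the units of the state.
- manip.get_state(): the state, without advancing time (a new reading comes with each control period).
- cams.snapshot(name): name is "scene" or "top" or "wrist"; returns a dict with "pixels" (384x512x3 uint8, blue, green, red), "camera_matrix" (3x3 intrinsics, pixels), "origin" and "rotation" of the camera in the world. Camera axes: x right, y down, z forward; pixel columns grow to the right and rows downward; lengths in m; the calibration is good to about 2 mm. A picture is of the moment at which its call begins. There is no depth.
- manip.close_job(): hands the job in; it is judged then, once.
Trained networks look in a picture, given as the dict that the camera call returned (one of the last four; its "shot" number tells which), for a name from the list of things; names that differ only in an ending like _2 or _b are one class to them, and where a whole thing is asked for, a point or a joint stands for the part that bears it (a point fixed in the world has none). Each returns a list of dicts, best first, with "score" (0 to 1); they miss things now and then, are a little off and sometimes report something else, mostly with a low value. They report only what shows in the picture. A call takes as long as a camera call.
- cams.silhouettes(picture, query): "pixels" (384x512 bool, what is visible of it) and "box" ([centre column, centre row, width, height] in pixels, round what is visible of it).
The state is a dict: "clock": time; "joint_positions": joint angles; "joint_vel": joint speeds; "effort": joint torques, N m; "tcp_pos": TCP position; "eef_rot": TCP orientation; "contact_force": force on the tool from outside, world axes, zero at the start; "ft_torque": the same for the moment, N m; "finger_gap": finger opening in m; "finger_force": force on a finger pad.
Only numpy, scipy, OpenCV 4.12 (cv2) and the standard library are available. Lean on these libraries where they do the work, as an engineer would, in place of code of your own. Each camera call takes 0.05 s, during which the arm holds its last target. There are 200 camera calls.

TASK

A sample is on the pan of the precision balance, and its glass draught shield has been left open. With your fingertips, push the left pane, the right pane and the top pane forward (towards the front of the balance) by their grips until all three are fully shut. Slide them gently without slamming, do not lean hard on the balance, leave the sample where it lies on the pan, do not disturb the things standing round the balance, and do not pick anything up.

Things in the scene. Friction and masses are not known exactly. Their poses are not given: they have to be found in the camera images.
- balance: White precision balance with glass draught shield, 371 x 224 x 239 mm, fixed. Origin at the centre of its underside, z up; local -x = front (low sloping panel, turned roughly to the robot), +x = back, +y = its left as seen from the robot. Shield: x -0.078 to 0.122, |y| to 0.10, z 0.078 to 0.230; highest part is the top pane's grip (z 0.239).
- balance_door_left (a joint): Glass pane on the left (local +y) side of the draught shield: how far it stands open (m). 0 = fully shut at a hard stop, 0.15 = fully open. Slides along the balance's local x, opening towards +x (the back). Moves easily (0.5 N friction, light damping), stays where it is left; starts 0.04 to 0.14 open.
- balance_door_right (a joint): Glass pane on the right (local -y) side of the draught shield: how far it stands open (m). 0 = fully shut at a hard stop, 0.15 = fully open. Slides along the balance's local x, opening towards +x (the back). Moves easily (0.5 N friction, light damping), stays where it is left; starts 0.04 to 0.14 open.
- balance_door_top (a joint): Glass pane on the top of the draught shield: how far it stands open (m). 0 = fully shut at a hard stop, 0.13 = fully open. Slides along the balance's local x, opening towards +x (the back). Moves easily (0.5 N friction, light damping), stays where it is left; starts 0.04 to 0.12 open.
- left_bar (a point): Middle of the upright grip bar on the left pane, at local (-0.067 + joint value, +0.1085, 0.1505) of the balance. Bar: 4 mm thick along x, |y| 0.105 to 0.112, z 0.095 to 0.206; glass face beside it at |y| 0.102. Beside the panes above z 0.08 the balance reaches no further than |y| 0.104. To shut, push the bar's back (+x) face towards local -x.
- right_bar (a point): Middle of the upright grip bar on the right pane, at local (-0.067 + joint value, -0.1085, 0.1505) of the balance. Bar: 4 mm thick along x, |y| 0.105 to 0.112, z 0.095 to 0.206; glass face beside it at |y| 0.102. Beside the panes above z 0.08 the balance reaches no further than |y| 0.104. To shut, push the bar's back (+x) face towards local -x.
- top_grip (a point): Middle of the grip ridge on the top pane, at local (-0.061 + joint value, 0, 0.234) of the balance. Ridge: 8 mm thick along x, 50 mm long along y, z 0.229 (top of the glass) to 0.239, so 10 mm high. To shut, push the ridge's back (+x) face towards local -x with the fingertips just above the glass.
- pan (a point): Centre of the top of the weighing pan, inside the shield, local (0.022, 0, 0.094).
- puck: The sample: dark ring-shaped puck, 83 mm across, 24 mm tall, lying loose and flat on the pan. Origin at the centre of its underside.
- weight_0: Bystander: smallest of three brass knobbed weights, 25 mm wide, 28 mm tall, loose. Origin at the centre of its underside. Leave it alone.
- weight_1: Bystander: middle brass knobbed weight, 32 mm wide, 36 mm tall, loose. Origin at the centre of its underside. Leave it alone.
- weight_2: Bystander: largest brass knobbed weight, 42 mm wide, 46 mm tall, loose. Origin at the centre of its underside. Leave it alone.
- weigh_boat: Bystander: white square weighing boat, 74 x 74 x 16 mm, loose. Origin at the centre of its underside. Leave it alone.
- bottle_0: Bystander: brown bottle with a black cap, 54 mm wide, 88 mm tall, loose. Origin at the centre of its underside. Leave it alone.
- tweezers: Bystander: thin pale tweezers lying flat, 125 x 12 x 8 mm, long side along its own y, loose. Origin at the centre of its underside. Leave it alone.
- pen_0: Bystander: white marker with a blue cap, lying, 135 x 11 x 11 mm, long side along its own y, loose. Origin at the centre of its underside. Leave it alone.
- notebook: Bystander: closed dark notebook, 148 x 105 x 14 mm, loose. Origin at the centre of its underside. Leave it alone.

How it is judged:
At the end, for the whole second after the job is handed in: All three panes are within 4 mm of fully shut, and the sample still lies flat on the pan, its centre within 30 mm of the pan's centre (value of joint each of balance_door_left, balance_door_right, balance_door_top below 0.004 m and horizontal distance between puck and pan below 0.03 m and z of puck in the frame of balance between 0.088 and 0.101 m and angle between puck's own z axis and vertical below 0.1 rad); the robot touches nothing.
It fails at once if a pane is slammed (slides faster than 0.4 m/s) (velocity of joint any of balance_door_left, balance_door_right, balance_door_top below -0.4 m/s).
It fails at once if the arm presses on the balance with more than 40 N (contact force between the arm and balance above 40 N).
It fails at once if the sample is shifted on the pan by more than 10 mm or lifted (distance of puck from where it was at the start of the episode above 0.01 m).
It fails at once if a thing standing round the balance is moved by more than 15 mm or lifted (distance of any of weight_0, weight_1, weight_2, weigh_boat, bottle_0, tweezers, pen_0, notebook from where it was at the start of the episode above 0.015 m).
It also fails if it takes over 58 s, if anything falls off the work surface, if the arm or the gripper's body presses on something with over 40 N, if the wrist force passes 120 N, or if a joint passes its speed limit or range.

## Working session

There is one attempt and no reset: what is moved stays moved. The work goes in short steps, Python scripts to look and compute and a shell command to move; the robot and the scene stay as the last step left them, time stands still between calls to the robot, and variables do not carry over. Pictures are saved under pics/ and viewed, at most 10 in all, crops included, and the job is handed in when it is done.

```bash
mkdir -p pics; ls
python3 - <<'E'
from bench import manip, cams
import cv2,numpy as np
s=manip.get_state(); print({k:np.round(v,3).tolist() for k,v in s.items()})
for n in("scene","top"):
    p=cams.snapshot(n); cv2.imwrite(f"pics/{n}0.png",p["pixels"]); print(n,p["camera_matrix"],p["origin"],p["rotation"])
E
```

```text
pics
{'clock': 0.0, 'joint_positions': [-1.266, 0.537, -0.004, 1.539, 0.003, 1.067, -0.071], 'joint_vel': [0.001, -0.0, -0.001, -0.001, 0.001, 0.0, -0.0], 'effort': [0.0, -57.098, 0.991, -25.16, -0.056, 0.018, 0.0], 'tcp_pos': [0.235, 0.606, 0.404], 'eef_rot': [-3.14, 0.0, 2.771], 'contact_force': [-0.592, -0.032, -0.002], 'ft_torque': [0.022, -0.054, 0.002], 'finger_force': 0.0, 'finger_gap': 0.088}
scene [[357.31627766   0.         251.95483652]
 [  0.         357.31627766 192.77716832]
 [  0.           0.           1.        ]] [-0.17360765 -0.07319888  0.91519423] [-2.43752972 -0.01639933 -1.36407839]
top [[465.92941118   0.         256.15462362]
 [  0.         465.92941118 193.60276191]
 [  0.           0.           1.        ]] [0.17558497 0.05204068 1.45429034] [-2.91742408e+00  2.19969174e-03 -1.63511277e+00]
```

View pics/scene0.png

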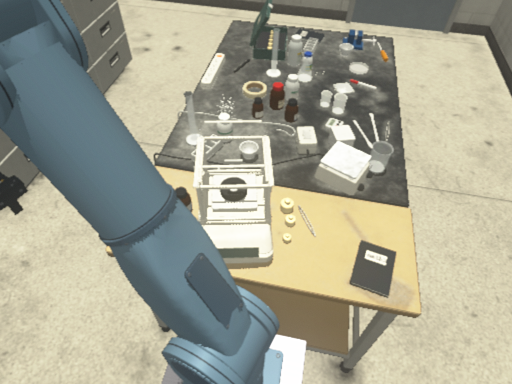

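View pics/top0.png

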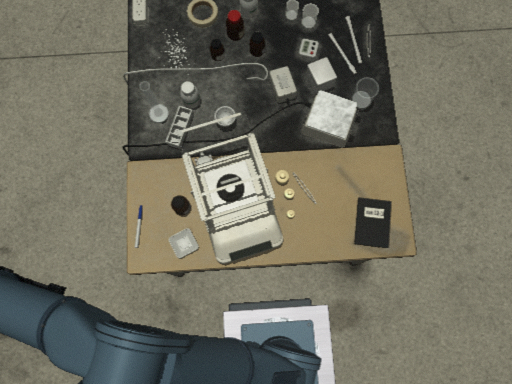

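```bash
cat > h.py <<'E'
import cv2,numpy as np
from scipy.spatial.transform import Rotation as R
from bench import manip,cams
def rot(p): return R.from_euler('xyz',p["rotation"]).as_matrix()
def proj(p,X):
    X=(np.atleast_2d(X)-p["origin"])@rot(p); u=X@np.array(p["camera_matrix"]).T
    return u[:,:2]/u[:,2:]
def world(b,L):  # b=x,y,yaw
    L=np.atleast_2d(L); c,s=np.cos(b[2]),np.sin(b[2])
    return np.c_[b[0]+c*L[:,0]-s*L[:,1], b[1]+s*L[:,0]+c*L[:,1], L[:,2]]
def plane(p,uv,z):
    d=rot(p)@np.linalg.inv(p["camera_matrix"])@np.array([*uv,1.]); return p["origin"]+d*(z-p["origin"][2])/d[2]
E
python3 - <<'E'
from h import *
ps={n:cams.snapshot(n) for n in("top","scene")}
for n,p in ps.items():
    for q in ("balance","puck","weight_0","bottle_0","weigh_boat","balance_door_left","left_bar","top_grip"):
        r=cams.silhouettes(p,q)
        for d in r[:4]:
            b=d["box"]; print(n,q,round(d["score"],2),np.round(b,1), np.round(plane(p,b[:2],{'puck':.106,"bottle_0":.05}.get(q,0.02)),3))
            if q=="balance" and d is r[0]:
                np.save(f"bal_{n}.npy",d["pixels"])
p=ps["top"]["pixels"]; cv2.imwrite("pics/topc.png",cv2.resize(p[125:270,165:325],None,fx=4.1,fy=4.1,interpolation=cv2.INTER_CUBIC))
p=ps["scene"]["pixels"]; cv2.imwrite("pics/scc.png",cv2.resize(p[125:270,165:325],None,fx=4.1,fy=4.1,interpolation=cv2.INTER_CUBIC))
import pickle; pickle.dump({n:{k:v for k,v in p.items()} for n,p in ps.items()},open("ps.pkl","wb"))
E
```

```text
top balance 0.91 [232.4 188.   96.1 146.7] [0.525 0.108 0.02 ]
top puck 0.74 [231.2 189.9  27.   30.3] [0.499 0.109 0.106]
top weight_0 0.54 [283.  176.7  11.   17.2] [ 0.552 -0.055  0.02 ]
top weight_0 0.43 [289.4 193.9  16.9  12.8] [ 0.494 -0.07   0.02 ]
top bottle_0 0.53 [181.5 206.8  20.   21. ] [0.469 0.266 0.05 ]
top bottle_0 0.16 [373.1 221.1  38.9  47.3] [ 0.386 -0.316  0.05 ]
top weigh_boat 0.63 [183.8 242.4  31.   26.7] [0.363 0.267 0.02 ]
top left_bar 0.35 [374.  223.5  39.   49.6] [ 0.383 -0.325  0.02 ]
top left_bar 0.26 [303.6 187.8  23.4  29.5] [ 0.511 -0.117  0.02 ]
top top_grip 0.63 [222.4 158.   51.8  80.2] [0.626 0.135 0.02 ]
scene balance 0.86 [233.6 197.6  78.3 129.8] [0.54  0.122 0.02 ]
scene balance 0.67 [228.1 144.2  48.3  45.5] [0.786 0.203 0.02 ]
scene puck 0.66 [233.7 189.7  25.2  24.2] [0.502 0.111 0.106]
scene puck 0.56 [287.8 220.1   6.1  11.3] [ 0.426 -0.064  0.106]
scene weight_0 0.67 [287.6 221.7   9.1  15.2] [ 0.483 -0.063  0.02 ]
scene weight_0 0.47 [286.6 204.5  14.5  16.4] [ 0.55 -0.05  0.02]
scene bottle_0 0.58 [184.8 197.6  17.4  24.4] [0.483 0.265 0.05 ]
scene balance_door_left 0.67 [233.9 189.1  25.5  27.1] [0.576 0.13  0.02 ]
scene balance_door_left 0.33 [371.2 269.   46.5  52. ] [ 0.373 -0.315  0.02 ]
scene top_grip 0.79 [233.8 144.8  62.3  44.3] [0.787 0.182 0.02 ]
```

View pics/topc.png

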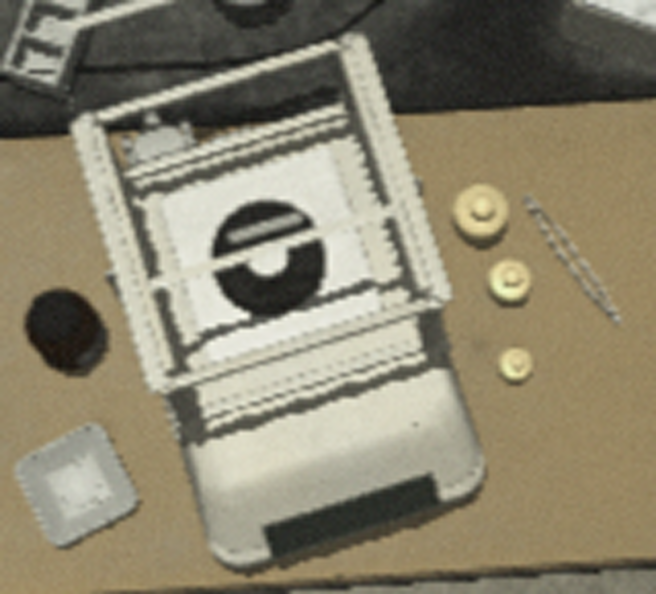

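View pics/scc.png

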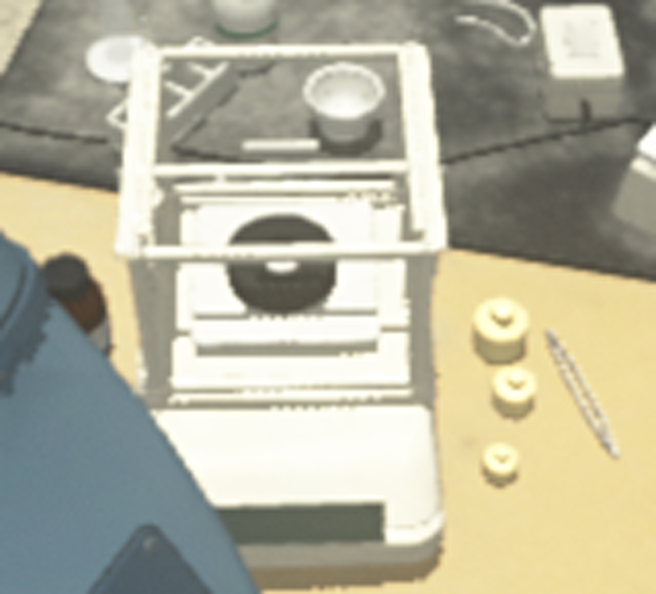

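Run:
```python
from h import *; import pickle
from scipy.optimize import least_squares
ps=pickle.load(open("ps.pkl","rb")); f=lambda a:np.array(a)/4.1+[165,125]-.4
L=np.array([[-.078,.1,.23],[-.078,-.1,.23],[.122,.1,.23],[.122,-.1,.23]])
T=f([[158,391],[447,302],[74,118],[357,33]]); S=f([[116,253],[446,249],[133,45],[432,42]])
def res(b): return np.r_[proj(ps["top"],world(b,L))-T, proj(ps["scene"],world(b,L))-S].ravel()
for nm,fn in (("both",res),("top",lambda b:res(b)[:8]),("scene",lambda b:res(b)[8:])):
    r=least_squares(fn,[.5,.1,.2]); print(nm,r.x.round(4),r.fun.round(1))
b=least_squares(res,[.5,.1,.2]).x; np.save("b.npy",b)
inv=lambda w:(lambda d:[np.cos(b[2])*d[0]+np.sin(b[2])*d[1],-np.sin(b[2])*d[0]+np.cos(b[2])*d[1]])(np.array(w)[:2]-b[:2])
for n,uv,z in (("top",(266,229),.239),("scene",(281,146),.239),("top",(112,278),.206),("top",(419,187),.206)):
    print(n,z,np.round(inv(plane(ps[n],f(uv),z)),4))
for n,p in ps.items():
    m=np.load(f"bal_{n}.npy"); im=p["pixels"].copy()
    im=cv2.resize(im[125:270,165:325],None,fx=4.1,fy=4.1,interpolation=cv2.INTER_CUBIC)
    for l in np.r_[L,[[-.186,.112,0],[-.186,-.112,0],[.022,0,.094]]]:
        u=(proj(p,world(b,l))[0]-[165,125]+.4)*4.1; cv2.circle(im,tuple(int(v) for v in u),3,(0,0,255),-1)
    for x in np.arange(.02,.15,.02):
      for l in ([-.067+x,.1085,.206],[-.067+x,-.1085,.206],[-.061+x,0,.239]):
        u=(proj(p,world(b,l))[0]-[165,125]+.4)*4.1; cv2.circle(im,tuple(int(v) for v in u),2,(255,0,0),-1)
    cv2.imwrite(f"pics/o_{n}.png",im)
a=cv2.imread("pics/o_top.png");c=cv2.imread("pics/o_scene.png")
cv2.imwrite("pics/o.png",cv2.resize(np.hstack([a,c])[:,:],(800,362)))
```

```text
both [0.4873 0.105  0.2416] [-0.4  1.5  0.6  1.1 -0.  -0.4  0.3 -0.4  1.3 -0.1 -0.9 -0.3  1.9 -1.
 -2.4 -0.9]
top [0.4886 0.1052 0.2451] [-0.4  1.1  0.6  0.4 -0.2 -0.7  0.  -1. ]
scene [0.4848 0.1044 0.2372] [ 1.1  0.5 -1.   0.5  2.  -0.5 -2.2 -0.3]
top 0.239 [ 0.006  -0.0002]
scene 0.239 [0.0052 0.0006]
top 0.206 [0.0135 0.1075]
top 0.206 [ 0.0116 -0.1082]
```

View pics/o_top.png

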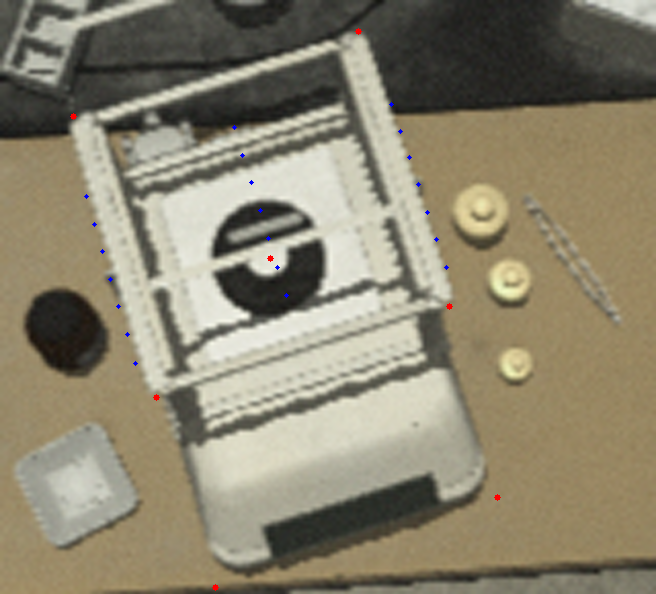

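Top view: shield corners fit well; the side grip ticks appear at about crop (112,278) and (419,187), which puts both joints at about 0.08. The top ridge at (266,229) gives joint ≈0.067. Balance pose ≈ (0.488, 0.105, yaw 0.243). Moving now.

```bash
cat > loc.py <<'E'
from h import *
b=[.488,.105,.243]; s=manip.get_state(); Rm=R.from_euler('xyz',s["eef_rot"]).as_matrix()
t=np.array(s["tcp_pos"])+.166*Rm[:,2]; d=t-[b[0],b[1],0]; c,q=np.cos(b[2]),np.sin(b[2])
B=np.array([[c,q,0],[-q,c,0],[0,0,1]])
print("t",round(s["clock"],2),"tip local",(B@d).round(4),"tool axes local\n",(B@Rm).round(3),"F",(B@s["contact_force"]).round(1),"gap",s["finger_gap"],"j",np.round(s["joint_positions"],2))
E
python3 -m creep '[{"az":-0.1226},{"az":-0.1226},{"az":-0.1226},{"az":-0.1226},{"az":-0.1226},{"dx":-20,"dy":-45},{"dx":-20,"dy":-45},{"dx":-20,"dy":-45}]' 0; python3 loc.py
```

```text
t 1.0 tip local [-0.1246  0.5469  0.2387] tool axes local
 [[-0.818  0.576  0.   ]
 [ 0.576  0.818 -0.   ]
 [-0.     0.    -1.   ]] F [0.3 0.5 0.6] gap 0.08798456809318901 j [-1.27  0.54 -0.    1.54  0.    1.07 -0.07]invalid input at $[0]: expected keys dx, dy, dz, ax, ay, az
```

```bash
python3 -m creep '[{"dx":0,"dy":0,"dz":0,"ax":0,"ay":0,"az":-0.1226},{"dx":0,"dy":0,"dz":0,"ax":0,"ay":0,"az":-0.1226},{"dx":0,"dy":0,"dz":0,"ax":0,"ay":0,"az":-0.1226},{"dx":0,"dy":0,"dz":0,"ax":0,"ay":0,"az":-0.1226},{"dx":0,"dy":0,"dz":0,"ax":0,"ay":0,"az":-0.1226},{"dx":-20,"dy":-45,"dz":0,"ax":0,"ay":0,"az":0},{"dx":-20,"dy":-45,"dz":0,"ax":0,"ay":0,"az":0},{"dx":-20,"dy":-45,"dz":0,"ax":0,"ay":0,"az":0}]' 0; python3 loc.py
```

```text
clock: 1.8
tcp_pos: [0.327, 0.4878, 0.4047]
eef_rot: [3.142, 0.0, -2.899]
contact_force: [0.4, -0.3, -0.2]
finger_gap: 0.0267
finger_force: 0.0
t 1.8 tip local [-0.0641  0.4103  0.2387] tool axes local
 [[-1.  0.  0.]
 [ 0.  1.  0.]
 [-0.  0. -1.]] F [ 0.3 -0.4 -0.2] gap 0.026681238939848573 j [-0.96  0.43 -0.12  1.71  0.06  1.01  0.7 ]
```

```bash
python3 -m creep '[{"dx":-18,"dy":-35,"dz":0,"ax":0,"ay":0,"az":0},{"dx":-18,"dy":-35,"dz":0,"ax":0,"ay":0,"az":0},{"dx":-18,"dy":-35,"dz":0,"ax":0,"ay":0,"az":0},{"dx":-18,"dy":-35,"dz":10,"ax":0,"ay":0,"az":0},{"dx":-18,"dy":-35,"dz":10,"ax":0,"ay":0,"az":0},{"dx":-18,"dy":-35,"dz":15,"ax":0,"ay":0,"az":0},{"dx":-8,"dy":-25,"dz":15,"ax":0,"ay":0,"az":0},{"dx":0,"dy":-10,"dz":5,"ax":0,"ay":0,"az":0}]' 0; python3 loc.py
python3 - <<'E'
from h import *
p=cams.snapshot("wrist"); cv2.imwrite("pics/w1.png",p["pixels"])
E
```

```text
clock: 2.6
tcp_pos: [0.499, 0.2759, 0.3484]
eef_rot: [-3.139, -0.001, -2.904]
contact_force: [-0.9, 0.0, 0.2]
finger_gap: 0.0006
finger_force: 0.0
t 2.6 tip local [0.0515 0.1629 0.1824] tool axes local
 [[-1.     0.005 -0.001]
 [ 0.005  1.    -0.002]
 [ 0.001 -0.002 -1.   ]] F [-0.9  0.2  0.2] gap 0.0006000268389204188 j [-0.55  0.47 -0.04  1.8   0.03  0.87  1.2 ]
```

View pics/w1.png

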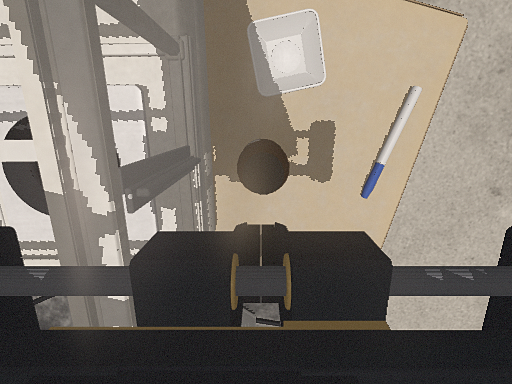

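```bash
python3 loc.py
python3 - <<'E'
from h import *
p=cams.snapshot("wrist"); b=[.488,.105,.243]; im=cv2.resize(p["pixels"],None,fx=1.5,fy=1.5,interpolation=cv2.INTER_CUBIC)
def ln(A,c):
    u=(proj(p,world(b,A))+.5)*1.5-.5; cv2.polylines(im,[u.astype(int)],False,c,1); print(u.round(0).tolist())
for y in(.105,.112): ln([[.013,y,.095],[.013,y,.206]],(0,0,255))
ln([[-.078,.1,.23],[.122,.1,.23]],(0,255,0)); ln([[-.065,.112,.206],[.05,.112,.206]],(255,0,0)); ln([[-.061+.067,.025,.239],[-.061+.067,-.025,.239]],(255,0,255))
cv2.imwrite("pics/w2.png",im)
E
```

```text
t 2.65 tip local [0.0507 0.1629 0.1822] tool axes local
 [[-1.     0.005 -0.002]
 [ 0.005  1.    -0.002]
 [ 0.002 -0.002 -1.   ]] F [-1.  -1.4  0.3] gap 0.0005126143966152169 j [-0.55  0.47 -0.04  1.8   0.03  0.87  1.2 ]
[[289.0, 232.0], [200.0, 276.0]]
[[301.0, 232.0], [223.0, 276.0]]
[[59.0, -161.0], [193.0, 631.0]]
[[190.0, -22.0], [236.0, 387.0]]
[[-229.0, 280.0], [-453.0, 281.0]]
```

View pics/w2.png

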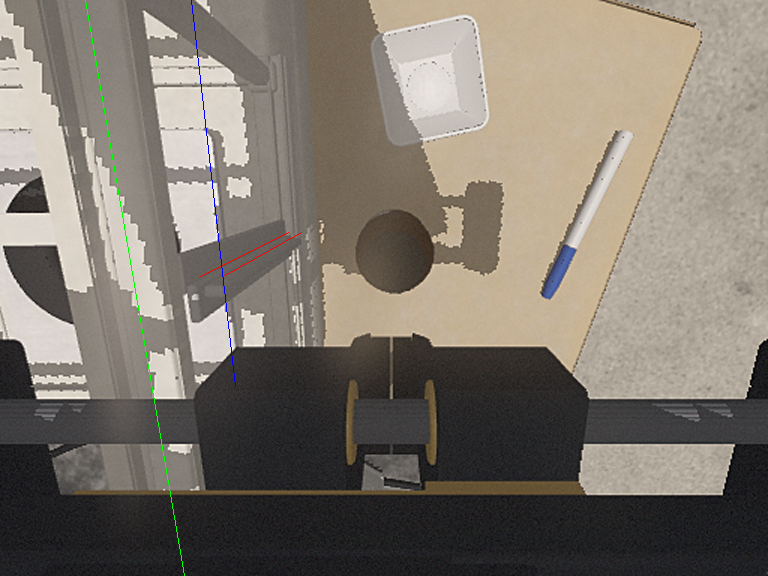

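```bash
python3 -m creep '[{"dx":0,"dy":-12,"dz":0,"ax":0,"ay":0,"az":0},{"dx":0,"dy":-12,"dz":0,"ax":0,"ay":0,"az":0},{"dx":0,"dy":-9,"dz":0,"ax":0,"ay":0,"az":0},{"dx":0,"dy":-4,"dz":0,"ax":0,"ay":0,"az":0},{"dx":0,"dy":-2,"dz":0,"ax":0,"ay":0,"az":0},{"dx":0,"dy":0,"dz":0,"ax":0,"ay":0,"az":0}]'; python3 loc.py
```

```text
clock: 3.3
tcp_pos: [0.5069, 0.2412, 0.3498]
eef_rot: [3.141, 0.0, -2.899]
contact_force: [-0.1, 0.1, 0.4]
finger_gap: 0.0005
finger_force: 0.0
t 3.3 tip local [0.0511 0.1277 0.1838] tool axes local
 [[-1.     0.001  0.   ]
 [ 0.001  1.     0.   ]
 [-0.     0.    -1.   ]] F [-0.1  0.1  0.4] gap 0.0004533165674205628 j [-0.49  0.45 -0.04  1.82  0.02  0.86  1.27]
```

```bash
python3 -m creep '[{"dx":0,"dy":-5,"dz":0,"ax":0,"ay":0,"az":0},{"dx":8,"dy":0,"dz":0,"ax":0,"ay":0,"az":0},{"dx":8,"dy":0,"dz":0,"ax":0,"ay":0,"az":0},{"dx":8,"dy":0,"dz":0,"ax":0,"ay":0,"az":0},{"dx":8,"dy":0,"dz":0,"ax":0,"ay":0,"az":0},{"dx":8,"dy":0,"dz":0,"ax":0,"ay":0,"az":0},{"dx":8,"dy":0,"dz":0,"ax":0,"ay":0,"az":0},{"dx":8,"dy":0,"dz":0,"ax":0,"ay":0,"az":0}]'; python3 loc.py
```

```text
clock: 4.1
tcp_pos: [0.453, 0.2229, 0.3498]
eef_rot: [3.142, 0.0, -2.899]
contact_force: [1.1, 0.0, -1.1]
finger_gap: 0.0002
finger_force: 0.3
t 4.1 tip local [-0.0056  0.1228  0.1838] tool axes local
 [[-1.     0.001  0.   ]
 [ 0.001  1.     0.   ]
 [-0.     0.    -1.   ]] F [ 1.1 -0.3 -1.1] gap 0.00022869994739428912 j [-0.51  0.37 -0.05  1.97  0.02  0.81  1.24]
```

```bash
python3 -m creep '[{"dx":8,"dy":0,"dz":0,"ax":0,"ay":0,"az":0},{"dx":8,"dy":0,"dz":0,"ax":0,"ay":0,"az":0},{"dx":8,"dy":0,"dz":0,"ax":0,"ay":0,"az":0},{"dx":8,"dy":0,"dz":0,"ax":0,"ay":0,"az":0},{"dx":8,"dy":0,"dz":0,"ax":0,"ay":0,"az":0},{"dx":4,"dy":0,"dz":0,"ax":0,"ay":0,"az":0},{"dx":2,"dy":0,"dz":0,"ax":0,"ay":0,"az":0},{"dx":0,"dy":0,"dz":0,"ax":0,"ay":0,"az":0}]'; python3 loc.py
```

```text
clock: 4.9
tcp_pos: [0.4089, 0.212, 0.3497]
eef_rot: [3.142, -0.0, -2.899]
contact_force: [-1.0, -0.2, -0.8]
finger_gap: 0.0003
finger_force: 0.0
t 4.9 tip local [-0.0511  0.1229  0.1837] tool axes local
 [[-1.     0.001 -0.   ]
 [ 0.001  1.     0.   ]
 [ 0.     0.    -1.   ]] F [-1.   0.  -0.8] gap 0.0002810099112338916 j [-0.53  0.3  -0.06  2.07  0.02  0.78  1.21]
```

```bash
python3 -m creep '[{"dx":2,"dy":0,"dz":0,"ax":0,"ay":0,"az":0},{"dx":2,"dy":0,"dz":0,"ax":0,"ay":0,"az":0},{"dx":1,"dy":0,"dz":0,"ax":0,"ay":0,"az":0},{"dx":0,"dy":0,"dz":0,"ax":0,"ay":0,"az":0}]'; python3 loc.py
python3 - <<'E'
from h import *
p=cams.snapshot("wrist"); cv2.imwrite("pics/w3.png",p["pixels"][:260]); p=cams.snapshot("top")["pixels"]; print(p.shape)
cv2.imwrite("pics/t3.png",cv2.resize(p[125:270,165:325],None,fx=4.1,fy=4.1,interpolation=cv2.INTER_CUBIC))
E
```

```text
clock: 5.3
tcp_pos: [0.4067, 0.2112, 0.3503]
eef_rot: [3.14, 0.008, -2.9]
contact_force: [11.0, 2.2, -9.3]
finger_gap: 0.0006
finger_force: 5.7
t 5.3 tip local [-0.052   0.1229  0.1843] tool axes local
 [[-1.     0.001  0.008]
 [ 0.001  1.     0.001]
 [-0.008  0.001 -1.   ]] F [11.3 -0.5 -9.3] gap 0.0005514057943573294 j [-0.53  0.29 -0.06  2.08  0.03  0.77  1.21]
(384, 512, 3)
```

View pics/w3.png

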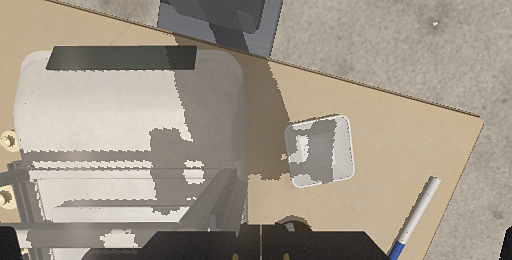

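```bash
python3 -m creep '[{"dx":-6,"dy":0,"dz":0,"ax":0,"ay":0,"az":0},{"dx":-6,"dy":0,"dz":-15,"ax":0,"ay":0,"az":0},{"dx":-10,"dy":0,"dz":-35,"ax":0,"ay":0,"az":0},{"dx":-15,"dy":0,"dz":-35,"ax":0,"ay":0,"az":0},{"dx":-22,"dy":-35,"dz":0,"ax":0,"ay":0,"az":0},{"dx":-22,"dy":-35,"dz":0,"ax":0,"ay":0,"az":0},{"dx":-20,"dy":-35,"dz":0,"ax":0,"ay":0,"az":0},{"dx":-5,"dy":-18,"dz":0,"ax":0,"ay":0,"az":0}]'; python3 loc.py
```

```text
clock: 6.2
tcp_pos: [0.5387, 0.1137, 0.4346]
eef_rot: [-3.14, 0.0, -2.903]
contact_force: [0.3, 0.1, 0.4]
finger_gap: 0.0001
finger_force: 0.0
t 6.2 tip local [ 0.0513 -0.004   0.2686] tool axes local
 [[-1.     0.005  0.   ]
 [ 0.005  1.    -0.001]
 [-0.    -0.001 -1.   ]] F [0.3 0.  0.4] gap 7.305602648428731e-05 j [-0.32  0.33  0.03  1.78 -0.01  1.03  1.53]
```

```bash
python3 -m creep '[{"dx":0,"dy":0,"dz":0,"ax":0,"ay":0,"az":0}]'; python3 loc.py
python3 - <<'E'
from h import *
p=cams.snapshot("wrist"); b=[.4915,.106,.243]; im=cv2.resize(p["pixels"],None,fx=1.5,fy=1.5,interpolation=cv2.INTER_CUBIC)
def ln(A,c):
    u=(proj(p,world(b,A))+.5)*1.5-.5; cv2.polylines(im,[u.astype(int)],False,c,1)
for d in (.063,.067): ln([[-.057+d,.025,.239],[-.057+d,-.025,.239]],(0,0,255))
ln([[-.078,.1,.23],[-.078,-.1,.23],[.02,-.1,.23]],(0,255,0));ln([[.015,-.105,.206],[.015,-.112,.206],[.015,-.112,.095]],(255,0,0));ln([[-.067,.112,.095],[-.067,.112,.206],[-.067,.105,.206]],(255,0,0))
cv2.imwrite("pics/w4.png",im)
E
```

```text
clock: 6.3
tcp_pos: [0.5378, 0.1138, 0.4343]
eef_rot: [-3.14, -0.001, -2.905]
contact_force: [0.4, -0.7, 0.2]
finger_gap: 0.0002
finger_force: 0.0
t 6.3 tip local [ 0.0503 -0.0037  0.2683] tool axes local
 [[-1.     0.006 -0.001]
 [ 0.006  1.    -0.001]
 [ 0.001 -0.001 -1.   ]] F [ 0.2 -0.8  0.2] gap 0.0001742524375461495 j [-0.32  0.33  0.03  1.78 -0.01  1.03  1.53]
```

View pics/w4.png

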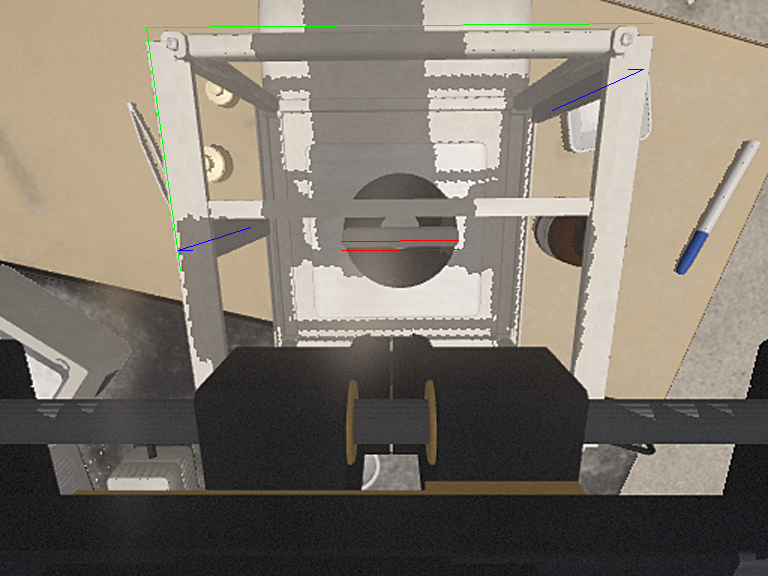

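```bash
python3 -m creep '[{"dx":0,"dy":0,"dz":12,"ax":0,"ay":0,"az":0},{"dx":0,"dy":0,"dz":10,"ax":0,"ay":0,"az":0},{"dx":0,"dy":0,"dz":7,"ax":0,"ay":0,"az":0},{"dx":0,"dy":0,"dz":4,"ax":0,"ay":0,"az":0},{"dx":0,"dy":0,"dz":0,"ax":0,"ay":0,"az":0}]'; python3 loc.py
```

```text
clock: 6.85
tcp_pos: [0.5362, 0.1171, 0.4009]
eef_rot: [3.142, -0.001, -2.899]
contact_force: [0.4, -0.6, 0.8]
finger_gap: 0.0007
finger_force: 0.0
t 6.85 tip local [4.950e-02 2.000e-04 2.349e-01] tool axes local
 [[-1.     0.    -0.001]
 [ 0.     1.     0.   ]
 [ 0.001  0.    -1.   ]] F [ 0.2 -0.7  0.8] gap 0.0006832242780869907 j [-0.32  0.37  0.03  1.81 -0.01  0.96  1.53]
```

```bash
python3 -m creep '[{"dx":4,"dy":0,"dz":1.5,"ax":0,"ay":0,"az":0},{"dx":8,"dy":0,"dz":0,"ax":0,"ay":0,"az":0},{"dx":8,"dy":0,"dz":0,"ax":0,"ay":0,"az":0},{"dx":8,"dy":0,"dz":0,"ax":0,"ay":0,"az":0},{"dx":8,"dy":0,"dz":0,"ax":0,"ay":0,"az":0},{"dx":8,"dy":0,"dz":0,"ax":0,"ay":0,"az":0},{"dx":8,"dy":0,"dz":0,"ax":0,"ay":0,"az":0},{"dx":8,"dy":0,"dz":0,"ax":0,"ay":0,"az":0}]'; python3 loc.py
```

```text
clock: 7.65
tcp_pos: [0.4778, 0.1022, 0.4004]
eef_rot: [-3.142, 0.0, -2.899]
contact_force: [1.1, -1.2, 0.7]
finger_gap: -0.0
finger_force: 0.3
t 7.65 tip local [-0.0105 -0.0003  0.2344] tool axes local
 [[-1.     0.001  0.   ]
 [ 0.001  1.    -0.   ]
 [-0.    -0.    -1.   ]] F [ 0.8 -1.4  0.7] gap -4.8381219857134895e-05 j [-0.32  0.27  0.02  1.96 -0.01  0.91  1.52]
```

```bash
python3 -m creep '[{"dx":8,"dy":0,"dz":0,"ax":0,"ay":0,"az":0},{"dx":8,"dy":0,"dz":0,"ax":0,"ay":0,"az":0},{"dx":5,"dy":0,"dz":0,"ax":0,"ay":0,"az":0},{"dx":3,"dy":0,"dz":0,"ax":0,"ay":0,"az":0},{"dx":2,"dy":0,"dz":0,"ax":0,"ay":0,"az":0},{"dx":0,"dy":0,"dz":0,"ax":0,"ay":0,"az":0}]'; python3 loc.py
```

```text
clock: 8.25
tcp_pos: [0.453, 0.0961, 0.4002]
eef_rot: [3.142, -0.0, -2.899]
contact_force: [0.8, 0.0, -0.1]
finger_gap: 0.001
finger_force: 0.0
t 8.25 tip local [-3.620e-02 -2.000e-04  2.342e-01] tool axes local
 [[-1.     0.001 -0.   ]
 [ 0.001  1.     0.   ]
 [ 0.     0.    -1.   ]] F [ 0.8 -0.2 -0.1] gap 0.0009530945350461393 j [-0.32  0.22  0.02  2.02 -0.01  0.9   1.51]
```

```bash
python3 -m creep '[{"dx":3,"dy":0,"dz":0,"ax":0,"ay":0,"az":0},{"dx":2,"dy":0,"dz":0,"ax":0,"ay":0,"az":0},{"dx":2,"dy":0,"dz":0,"ax":0,"ay":0,"az":0},{"dx":1,"dy":0,"dz":0,"ax":0,"ay":0,"az":0},{"dx":0,"dy":0,"dz":0,"ax":0,"ay":0,"az":0}]'; python3 loc.py
```

```text
clock: 8.75
tcp_pos: [0.4453, 0.0943, 0.4003]
eef_rot: [3.142, 0.0, -2.899]
contact_force: [0.3, 0.6, 0.2]
finger_gap: 0.0004
finger_force: 0.3
t 8.75 tip local [-4.400e-02 -2.000e-04  2.343e-01] tool axes local
 [[-1.     0.001  0.   ]
 [ 0.001  1.     0.   ]
 [-0.     0.    -1.   ]] F [0.4 0.5 0.2] gap 0.0004319734522890211 j [-0.32  0.21  0.02  2.04 -0.    0.89  1.51]
```

```bash
python3 -m creep '[{"dx":2,"dy":0,"dz":0,"ax":0,"ay":0,"az":0},{"dx":1,"dy":0,"dz":0,"ax":0,"ay":0,"az":0},{"dx":1,"dy":0,"dz":0,"ax":0,"ay":0,"az":0},{"dx":0,"dy":0,"dz":0,"ax":0,"ay":0,"az":0}]'; python3 loc.py
```

```text
clock: 9.15
tcp_pos: [0.4437, 0.0939, 0.4008]
eef_rot: [3.141, 0.008, -2.899]
contact_force: [12.4, 3.3, -10.6]
finger_gap: 0.0007
finger_force: 6.1
t 9.15 tip local [-4.430e-02 -1.000e-04  2.349e-01] tool axes local
 [[-1.     0.     0.008]
 [ 0.     1.     0.   ]
 [-0.008  0.    -1.   ]] F [ 12.8   0.2 -10.6] gap 0.0006762574472728915 j [-0.32  0.2   0.02  2.04 -0.    0.88  1.51]
```

```bash
python3 -m creep '[{"dx":-6,"dy":0,"dz":0,"ax":0,"ay":0,"az":0},{"dx":-6,"dy":0,"dz":-10,"ax":0,"ay":0,"az":0},{"dx":-15,"dy":0,"dz":-20,"ax":0,"ay":0,"az":0},{"dx":-18,"dy":-35,"dz":0,"ax":0,"ay":0,"az":0},{"dx":-18,"dy":-40,"dz":0,"ax":0,"ay":0,"az":0},{"dx":-18,"dy":-40,"dz":0,"ax":0,"ay":0,"az":0},{"dx":-18,"dy":-35,"dz":0,"ax":0,"ay":0,"az":0},{"dx":-10,"dy":-12,"dz":0,"ax":0,"ay":0,"az":0}]'; python3 loc.py
```

```text
clock: 9.95
tcp_pos: [0.5876, -0.0421, 0.4308]
eef_rot: [-3.139, -0.0, -2.904]
contact_force: [0.4, 0.3, 0.3]
finger_gap: 0.0006
finger_force: 0.0
t 9.95 tip local [ 0.0612 -0.1671  0.2648] tool axes local
 [[-1.     0.006 -0.   ]
 [ 0.006  1.    -0.002]
 [ 0.    -0.002 -1.   ]] F [0.5 0.2 0.3] gap 0.0005653779272242656 j [-0.09  0.41  0.11  1.68 -0.05  1.05  1.85]
```

```bash
python3 -m creep '[{"dx":0,"dy":0,"dz":15,"ax":0,"ay":0,"az":0},{"dx":0,"dy":0,"dz":20,"ax":0,"ay":0,"az":0},{"dx":0,"dy":0,"dz":20,"ax":0,"ay":0,"az":0},{"dx":0,"dy":0,"dz":15,"ax":0,"ay":0,"az":0},{"dx":0,"dy":0,"dz":5,"ax":0,"ay":0,"az":0},{"dx":0,"dy":0,"dz":0,"ax":0,"ay":0,"az":0}]'; python3 loc.py
```

```text
clock: 10.55
tcp_pos: [0.5861, -0.0378, 0.3551]
eef_rot: [3.141, -0.001, -2.899]
contact_force: [0.4, 0.7, 0.0]
finger_gap: -0.0001
finger_force: 0.0
t 10.55 tip local [ 0.0606 -0.1622  0.1891] tool axes local
 [[-1.     0.001 -0.001]
 [ 0.001  1.     0.   ]
 [ 0.001  0.    -1.   ]] F [0.5 0.6 0. ] gap -5.608469005104758e-05 j [-0.09  0.49  0.1   1.76 -0.06  0.9   1.85]
```

```bash
python3 -m creep '[{"dx":0,"dy":10,"dz":4,"ax":0,"ay":0,"az":0},{"dx":0,"dy":10,"dz":0,"ax":0,"ay":0,"az":0},{"dx":0,"dy":9,"dz":0,"ax":0,"ay":0,"az":0},{"dx":0,"dy":5,"dz":0,"ax":0,"ay":0,"az":0},{"dx":0,"dy":2,"dz":0,"ax":0,"ay":0,"az":0},{"dx":0,"dy":0,"dz":0,"ax":0,"ay":0,"az":0}]'; python3 loc.py
```

```text
clock: 11.15
tcp_pos: [0.5775, -0.0026, 0.3514]
eef_rot: [-3.142, 0.0, -2.899]
contact_force: [-0.0, 0.5, 0.6]
finger_gap: 0.0008
finger_force: 0.0
t 11.15 tip local [ 0.061  -0.126   0.1854] tool axes local
 [[-1.  0.  0.]
 [ 0.  1. -0.]
 [-0. -0. -1.]] F [0.1 0.5 0.6] gap 0.0007926022001460392 j [-0.14  0.48  0.09  1.79 -0.06  0.88  1.79]
```

Next to y ≈ −0.1228, then push from 0.061 towards the stop at ≈ −0.052.

```bash
python3 -m creep '[{"dx":4,"dy":3,"dz":0,"ax":0,"ay":0,"az":0},{"dx":8,"dy":0,"dz":0,"ax":0,"ay":0,"az":0},{"dx":8,"dy":0,"dz":0,"ax":0,"ay":0,"az":0},{"dx":8,"dy":0,"dz":0,"ax":0,"ay":0,"az":0},{"dx":8,"dy":0,"dz":0,"ax":0,"ay":0,"az":0},{"dx":8,"dy":0,"dz":0,"ax":0,"ay":0,"az":0},{"dx":8,"dy":0,"dz":0,"ax":0,"ay":0,"az":0},{"dx":8,"dy":0,"dz":0,"ax":0,"ay":0,"az":0}]'; python3 loc.py
```

```text
clock: 11.95
tcp_pos: [0.518, -0.0146, 0.3514]
eef_rot: [-3.141, 0.0, -2.9]
contact_force: [0.3, -1.1, 0.1]
finger_gap: 0.0003
finger_force: 0.3
t 11.95 tip local [ 0.0004 -0.1234  0.1854] tool axes local
 [[-1.     0.001  0.   ]
 [ 0.001  1.    -0.   ]
 [-0.    -0.    -1.   ]] F [ 0.1 -1.1  0.1] gap 0.00031315469062564907 j [-0.13  0.38  0.09  1.94 -0.05  0.82  1.8 ]
```

```bash
python3 -m creep '[{"dx":8,"dy":0,"dz":0,"ax":0,"ay":0,"az":0},{"dx":8,"dy":0,"dz":0,"ax":0,"ay":0,"az":0},{"dx":8,"dy":0,"dz":0,"ax":0,"ay":0,"az":0},{"dx":8,"dy":0,"dz":0,"ax":0,"ay":0,"az":0},{"dx":6,"dy":0,"dz":0,"ax":0,"ay":0,"az":0},{"dx":4,"dy":0,"dz":0,"ax":0,"ay":0,"az":0},{"dx":3,"dy":0,"dz":0,"ax":0,"ay":0,"az":0},{"dx":0,"dy":0,"dz":0,"ax":0,"ay":0,"az":0}]'; python3 loc.py
```

```text
clock: 12.75
tcp_pos: [0.4745, -0.0252, 0.3512]
eef_rot: [3.141, -0.0, -2.899]
contact_force: [1.5, -0.2, -0.5]
finger_gap: 0.0003
finger_force: 0.0
t 12.75 tip local [-0.0445 -0.1231  0.1852] tool axes local
 [[-1.     0.001 -0.   ]
 [ 0.001  1.     0.   ]
 [ 0.     0.    -1.   ]] F [ 1.4 -0.6 -0.5] gap 0.00025280718716020787 j [-0.12  0.32  0.1   2.04 -0.04  0.79  1.81]
```

```bash
python3 -m creep '[{"dx":3,"dy":0,"dz":0,"ax":0,"ay":0,"az":0},{"dx":2,"dy":0,"dz":0,"ax":0,"ay":0,"az":0},{"dx":2,"dy":0,"dz":0,"ax":0,"ay":0,"az":0},{"dx":1,"dy":0,"dz":0,"ax":0,"ay":0,"az":0},{"dx":1,"dy":0,"dz":0,"ax":0,"ay":0,"az":0},{"dx":0,"dy":0,"dz":0,"ax":0,"ay":0,"az":0}]'; python3 loc.py
```

```text
clock: 13.35
tcp_pos: [0.4672, -0.0269, 0.3515]
eef_rot: [-3.141, 0.004, -2.899]
contact_force: [5.4, 1.6, -5.2]
finger_gap: 0.0007
finger_force: 3.1
t 13.35 tip local [-0.0513 -0.1231  0.1855] tool axes local
 [[-1.     0.     0.004]
 [ 0.     1.    -0.   ]
 [-0.004 -0.    -1.   ]] F [ 5.6  0.2 -5.2] gap 0.0006714568964487544 j [-0.12  0.3   0.1   2.06 -0.04  0.78  1.81]
```

```bash
python3 -m creep '[{"dx":1,"dy":0,"dz":0,"ax":0,"ay":0,"az":0},{"dx":0,"dy":0,"dz":0,"ax":0,"ay":0,"az":0}]'; python3 loc.py;  python3 -m creep '[{"dx":-6,"dy":0,"dz":0,"ax":0,"ay":0,"az":0},{"dx":-4,"dy":-8,"dz":-10,"ax":0,"ay":0,"az":0},{"dx":0,"dy":-20,"dz":-35,"ax":0,"ay":0,"az":0},{"dx":0,"dy":-40,"dz":-40,"ax":0,"ay":0,"az":0},{"dx":0,"dy":-45,"dz":-20,"ax":0,"ay":0,"az":0},{"dx":0,"dy":-45,"dz":0,"ax":0,"ay":0,"az":0},{"dx":0,"dy":-40,"dz":0,"ax":0,"ay":0,"az":0},{"dx":0,"dy":0,"dz":0,"ax":0,"ay":0,"az":0}]'; python3 loc.py
python3 - <<'E'
from h import *
p=cams.snapshot("top")["pixels"]; 
cv2.imwrite("pics/t5.png",cv2.resize(p[125:270,165:325],None,fx=4.1,fy=4.1,interpolation=cv2.INTER_CUBIC))
E
```

```text
clock: 13.55
tcp_pos: [0.4668, -0.027, 0.3517]
eef_rot: [-3.141, 0.006, -2.899]
contact_force: [9.1, 2.6, -6.9]
finger_gap: 0.0002
finger_force: 4.4
t 13.55 tip local [-0.0513 -0.1231  0.1857] tool axes local
 [[-1.     0.     0.006]
 [ 0.     1.    -0.001]
 [-0.006 -0.001 -1.   ]] F [ 9.5  0.3 -6.9] gap 0.00021466336571294102 j [-0.12  0.3   0.1   2.06 -0.04  0.77  1.81]
clock: 14.35
tcp_pos: [0.5205, -0.2194, 0.4524]
eef_rot: [-3.138, -0.001, -2.908]
contact_force: [0.4, -0.3, 0.5]
finger_gap: 0.0003
finger_force: 0.0
t 14.35 tip local [-0.0467 -0.3233  0.2864] tool axes local
 [[-1.     0.009 -0.001]
 [ 0.009  1.    -0.004]
 [ 0.001 -0.004 -1.   ]] F [ 0.3 -0.3  0.5] gap 0.0002696983359664879 j [ 0.15  0.34  0.21  1.73 -0.08  1.08  2.19]
```

View pics/t5.png

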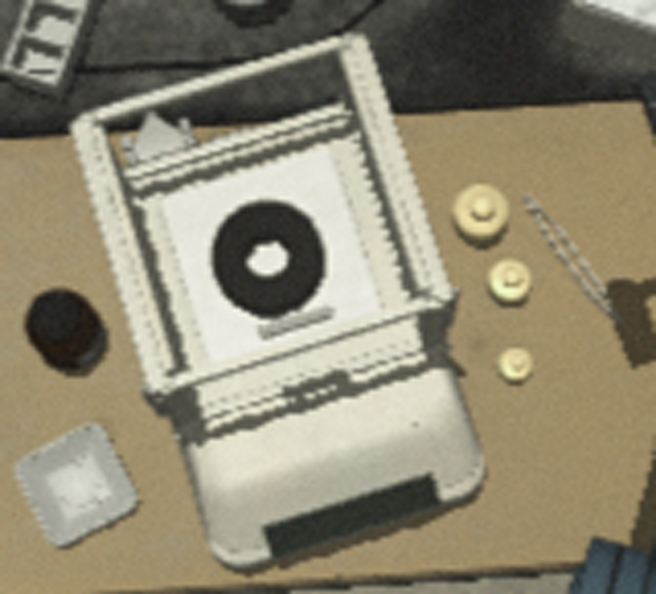

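The picture shows the ridge at crop (295,322), just behind the front beam, and the side grips at the front corners (150,395) and (455,293). The puck and bystanders look unmoved. One numeric check before handing in.

Run:
```python
from h import *
p=cams.snapshot("top"); b=[.4915,.106,.243]
for j in (0,.004):
    for l in ([-.061+j,0,.239],[-.067+j,.1085,.206],[-.067+j,-.1085,.206]): print(j,((proj(p,world(b,l))[0]+.4-[165,125])*4.1).round(0))
```

```text
0 [294. 318.]
0 [142. 385.]
0 [453. 288.]
0.004 [292. 312.]
0.004 [140. 380.]
0.004 [452. 283.]
```

All three are at or forward of the shut prediction.

```bash
python3 -c "
from bench import manip
print(manip.close_job())"
```

```text
the job is handed in; nothing more can be done
None
```

I pushed all three panes gently against their stops, the sample and surrounding things look unmoved in the last picture, and the job is handed in at about 14 s, with no verdict returned.

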